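Clamp a pipe in the pipe vice to its set force

ROBOT

A 6-joint arm with a two-finger parallel gripper is mounted at the origin on the work surface. World frame = base frame: x ahead of the robot, y to its left, z up, the work surface at z = 0. Lengths are in m, angles in rad, forces in N, time in s.
With the tool pointing down it reaches from about 0.325 to 0.85 m from the base axis. Payload 15.5 kg.
Tool frame: the origin (TCP) lies between the finger pads; the fingertips stand 17 mm ahead of it and the grasp point (between the pads) lies 2 mm behind it; z points along the fingers, y is the line along which they close (so a half turn about z gives the same grasp; the last joint's range is limited). The gripper opens to 91 mm and grips with 3 to 60 N. Pads are 32 mm wide; open, the fingers measure 118 mm over their backs; the gripper's body (76 mm by 178 mm) begins 60 mm behind the grasp point.
Start: joints at [1.131, 0.494, 1.345, -0, 1.302, -0.096], TCP at [0.211, 0.588, 0.231] pointing down, gripper open.
Joint ranges: [-2.91, 2.91], [-0.82, 2.16], [0.22, 2.67], [-1.22, 4.37], [0.12, 2.79], [-3.08, 3.08]. Speed limits (rad/s): [1.89, 1.89, 2.57, 3.01, 3.01, 3.01].

INTERFACE

Orientations are given as [roll, pitch, yaw] about the fixed x, y, z axes, in that order (R = Rz(yaw) Ry(pitch) Rx(roll)).
In Python, from rig import ctrl, vision gives the robot as it stands. The module is installed in compiled form; this text tells all that it offers.
- The arm moves only by the tool play_rows, never from a script. Its argument "plan" is a list of rows, each an object of numbers: "tx", "ty", "tz": the shift along the tool's x, y, z scaled (see below); "ax", "ay", "az": the turn, a rotation vector about the tool's x, y, z scaled (see below); "hand": the opening, from 0 (shut) to 1 (fully open). In form: [{"tx": .., "ty": .., "tz": .., "ax": .., "ay": .., "az": .., "hand": ..}, ...]. A call has 1 to 8 rows; each row shifts and turns the commanded pose from where the row before left it, along the tool's axes as they then stand; what a row does not reach is not made up. The controller multiplies each number of a shift by 40 mm and each number of a turn by 180 degrees. A row lasts 1/10 s, in which the tool goes at most 50 mm and 8.59 degrees, less where a joint would pass 70% of its speed; a pose out of reach is approached as far as the arm can. A call with a number of a shift or a turn outside -1 to 1 is refused whole. A call with a gripper value outside its range is refused whole. The fingers move at their own pace and stop on an object; "newtons" is the grip in N (left out, the last holds). Time passes only in rows, so rows that do not move let the fingers close. It gives the time, the measured TCP pose, the force, the opening and the grip force at its end, in the units of the state.
- ctrl.observe(): the state, without advancing time (a new reading comes with each control period).
- vision.capture(name): name is "scene" or "top" or "wrist"; returns (picture, depth): 480x640x3 uint8, red, green, blue; 480x640 float32, m along the optical axis (not along the pixel's ray), 0 where there is no reading.
- vision.get_calibration(name): a dict with "fov_y" (degrees; the focal length in pixels is half the picture's height over the tangent of half this angle, whatever the lens; pixels are square), "cx", "cy" (the principal point, pixels), "extrinsics" (4x4, takes a point from camera to world coordinates); the wrist camera has in their place "T_tool_cam" (4x4, takes a point from camera to tool coordinates, whose origin is the TCP and whose axes are the flange's). Camera axes: x right, y down, z forward; pixel columns grow to the right and rows downward; lengths in m; the calibration is good to about 2 mm. A picture is of the moment at which its call begins: read the wrist's pose just before it. get_calibration takes no time and is no camera call.
- ctrl.finish_job(): hands the job in; it is judged then, once.
The state is a dict: "t": time; "q": joint angles; "joint_vel": joint speeds; "joint_torque": joint torques, N m; "position": TCP position; "tool_rot": TCP orientation; "ft_force": force on the tool from outside, world axes, zero at the start; "moment": the same for the moment, N m; "gripper_width": opening from 0.0 (shut) to 1.0 (fully open); "gripper_force": force on a finger pad.
Only numpy, scipy, OpenCV 4.12 (cv2) and the standard library are available. Lean on these libraries where they do the work, as an engineer would, in place of code of your own. Each camera call takes 0.05 s, during which the arm holds its last target. There are 200 camera calls.

TASK

Take the steel pipe from its wooden cradle, slide it lengthwise under the yoke of the pipe vice from the open end and lay it in the vee block with its end gently home against the end stop. Then turn the vice's wing handle clockwise to bring the jaw down on the pipe, and stop as soon as the sprung indicator tab pops out of the vice's side, without overtightening: at most about a tenth of a turn more. Only the screw may trip the tab, so do not press the pipe down hard by hand; let go of everything and leave the other fittings where they are.

Things in the scene. Friction and masses are not known exactly. Their poses are not given: they have to be found in the camera images.
- vice: Grey pipe vice bolted to the table. Origin on the table under the screw axis, z up; x = the way the pipe is pushed in, loading end at -x. In mm: base x -90 to 70, 120 wide; side cheeks |y| 34-50, x -82 to 58, 46 high; yoke x -15 to 15: columns |y| 38-54, bar at height 135-155. Under it hangs a flat jaw (34 long), at the start 7 to 17 mm clear above a lying pipe (differs each time, not measured).
- stop: The vice's rigid end stop, an upright steel plate 26 mm wide, 10 to 90 mm high. Origin and axes are those of the vice; its face toward the pipe is at x = 40 mm, so the pipe against it has its middle at x = -60 mm. Do not ram it: stay under 40 N.
- vblock: Sprung steel vee block; origin and axes as the vice, less its sinking. It lies along x from -78 to 36 mm, edges 72 mm high; a pipe lying in it has its axis at y = 0, height 75 mm. Held up by about 10 N, then sinks 1 mm per 4 N, so the pipe can be lowered onto it by feel (a few N).
- vsink (a joint): How far the vee block has sunk, m: 0 up, about 0.0042 (about 27 N) when the tab pops, must never pass 0.0072 (about 39 N).
- tab (a joint): Indicator tab, m: 0 in, 0.014 popped out. A latch holds it in until the vee block has sunk about 4.2 mm; it then springs out at once and stays out.
- tab_tip (a point): Outer end of the steel indicator tab (16 mm wide, 6 mm thick), which comes out sideways (+y of the vice) at the vice's x = -45 mm, height 39 mm; 1 mm proud of the cheek when in, 15 mm when out.
- handle_grip (a point): Grip point of the wing handle on top of the vice: on the screw axis, 188 mm above the table. An upright steel blade 60 mm long, 12 thick, height 169 to 203 mm, turning about the vertical without rising; this frame's x lies along the blade, z up. Boss and yoke below it end at 163 mm. Turning takes about 0.22 N m, up to 0.4 N m under load; it stays where left.
- handle (a joint): Angle of the wing handle, rad: grows clockwise seen from above (tightening), jaw down 4 mm per rad. At 0 the blade is parallel to the vice's x axis; it starts between -0.5 and 0.5, and the tab pops after 2.7 to 5.5 rad of turning. Several re-grips are needed; 75 mm open fingers can swing back round the blade.
- pipe_mid (a point): Centre of the galvanised steel pipe: diameter 27 mm, 200 mm long, about 0.24 kg, both ends alike; x axis along the pipe (either way). At the start it lies level in its cradle, axis 55 mm above the table. Gripped about 40 mm from its middle, on the side away from the stop, the gripper clears vee block, yoke and handle.
- cradle: Wooden cradle fixed to the table, origin at the centre of its underside; base 190 x 50 x 12 mm, x along the pipe. Two vee supports 67 to 83 mm either side of its middle, up to 54 mm high; between them the pipe is free underneath.
- tee: Loose steel tee fitting, 56 mm long, 27 mm high, a bystander.
- elbow: Loose brass elbow, 40 mm, 26 mm high, a bystander.
- nipple: Loose brass hexagon nipple, 38 mm wide, 26 mm high, a bystander.
- gauge: Loose pressure gauge lying face up, 62 mm across, 23 mm high, a bystander.
- valve: Loose brass ball valve with a black lever, 110 mm long, 40 mm high, a bystander.
Not all that is in view belongs to the job. Of the things that look like the vice, the larger one is meant. What is shaped like the part that bears pipe_mid but yellow is not meant.

How it is judged:
By the outcome, as a careful person would: the job done as asked, in the order asked, and still so for the second after the job is handed in, with the robot touching nothing.
It also fails if it takes over 72 s, if anything falls off the work surface, if the arm or the gripper's body presses on something with over 40 N, if the wrist force passes 120 N, or if a joint passes its speed limit or range.

## Working session

There is one attempt and no reset: what is moved stays moved. The work goes in short steps, Python scripts to look and compute and a tool call to move; the robot and the scene stay as the last step left them, time stands still between calls to the robot, and variables do not carry over. Pictures are saved under pics/ and viewed, at most 10 in all, crops included, and the job is handed in when it is done.

Besides the shell and the picture viewer there is one more tool, called after "Call:" as a command line: name --argument value ..., lists and objects as JSON in quotes. play_rows: Moves the arm, as the interface text tells. Shifts and turns lie within -1 to 1; 1 stands for 40 mm of shift or 180 degrees of turn. Its arguments: {"type":"object","properties":{"plan":{"type":"array","items":{"type":"object","properties":{"tx":{"type":"number","minimum":-1,"maximum":1},"ty":{"type":"number","minimum":-1,"maximum":1},"tz":{"type":"number","minimum":-1,"maximum":1},"ax":{"type":"number","minimum":-1,"maximum":1},"ay":{"type":"number","minimum":-1,"maximum":1},"az":{"type":"number","minimum":-1,"maximum":1},"hand":{"type":"number"}}}},"newtons":{"type":"number"}},"required":["plan"]}

```bash
mkdir -p pics; python3 - <<'E'
from rig import ctrl, vision
import cv2, numpy as np
s=ctrl.observe(); print({k:np.round(v,3).tolist() for k,v in s.items()})
for n in ("top","scene"):
    p,d=vision.capture(n); cv2.imwrite(f"pics/{n}0.png",p[:,:,::-1]); np.save(f"{n}0.npy",d)
    c=vision.get_calibration(n); print(n,c["fov_y"],c["cx"],c["cy"],np.round(c["extrinsics"],4).tolist(),(d>0).mean())
print(vision.get_calibration("wrist"))
E
```

```text
{'t': 0.0, 'q': [1.132, 0.494, 1.346, 0.0, 1.303, -0.096], 'joint_vel': [0.002, 0.002, 0.0, 0.0, -0.001, 0.001], 'joint_torque': [0.002, -87.881, -38.185, 0.071, 0.053, -0.0], 'position': [0.211, 0.588, 0.23], 'tool_rot': [-3.14, -0.0, 2.798], 'ft_force': [0.47, 0.547, -0.957], 'moment': [0.049, -0.004, -0.027], 'gripper_force': 0.0, 'gripper_width': 1.004}
top 56.61384513532879 323.58927234509673 233.88061783608288 [[0.0054, -0.9995, 0.0304, 0.4928], [-0.9999, -0.0059, -0.0159, 0.0323], [0.0161, -0.0303, -0.9994, 1.132], [0.0, 0.0, 0.0, 1.0]] 0.9960026041666666
scene 53.409599658828526 315.1404744254379 232.82867622117402 [[-0.1248, 0.795, -0.5936, 1.0699], [0.9922, 0.0981, -0.0771, 0.0954], [-0.0031, -0.5986, -0.801, 0.8474], [0.0, 0.0, 0.0, 1.0]] 0.9959830729166667
{'fov_y': 65.28798002350858, 'cx': 322.2209098011178, 'cy': 246.52927692465252, 'T_tool_cam': array([[ 3.17838404e-04, -9.70326860e-01, -2.41796784e-01,
         6.74319677e-02],
       [ 9.99999675e-01,  1.29243645e-04,  7.95832424e-04,
        -4.42163537e-04],
       [-7.40966879e-04, -2.41796958e-01,  9.70326585e-01,
        -1.53086602e-01],
       [ 0.00000000e+00,  0.00000000e+00,  0.00000000e+00,
         1.00000000e+00]])}
```

View pics/top0.png

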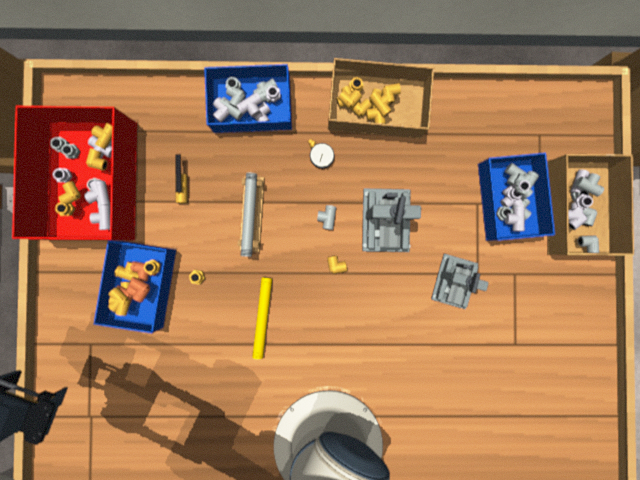

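View pics/scene0.png

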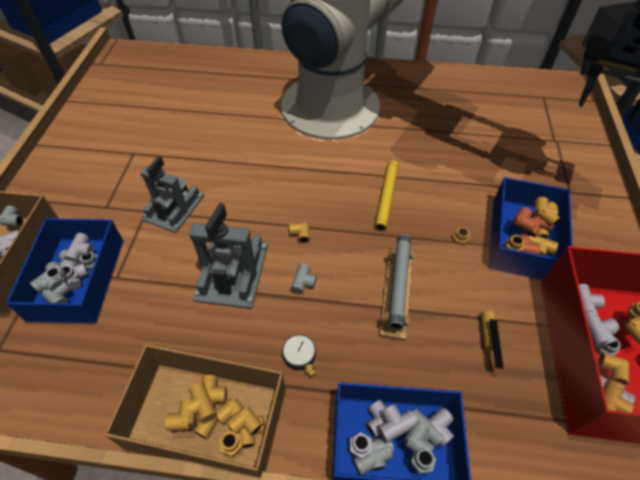

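The top view shows the pipe in its cradle at (250,215), the larger vice at (388,220), the handle near (400,210), the decoy vice at (460,280) and the yellow decoy pipe at (262,318). Next I'll measure from the depth images.

```bash
cat > h.py <<'E'
from rig import ctrl, vision
import cv2, numpy as np
from scipy.spatial.transform import Rotation as R
def Ttool(s):
    T=np.eye(4); T[:3,:3]=R.from_euler('xyz',s["tool_rot"]).as_matrix(); T[:3,3]=s["position"]; return T
def cloud(d,c,T):
    f=240/np.tan(np.radians(c["fov_y"]/2)); v,u=np.mgrid[:480,:640]
    P=np.stack([(u-c["cx"])/f*d,(v-c["cy"])/f*d,d],-1)
    return P@T[:3,:3].T+T[:3,3]
def cap(n):
    s=ctrl.observe(); p,d=vision.capture(n); c=vision.get_calibration(n)
    T=Ttool(s)@c["T_tool_cam"] if n=="wrist" else c["extrinsics"]
    return p,d,cloud(d,c,T)
E
python3 - <<'E'
from h import *
c=vision.get_calibration("top"); P=cloud(np.load("top0.npy"),c,c["extrinsics"])
Q=cloud(np.load("scene0.npy"),vision.get_calibration("scene"),vision.get_calibration("scene")["extrinsics"])
print("table z",P[300,330],P[230,290],Q[250,350])
def box(A,x0,x1,y0,y1,z0,z1):
    A=A.reshape(-1,3); return A[(A[:,0]>x0)&(A[:,0]<x1)&(A[:,1]>y0)&(A[:,1]<y1)&(A[:,2]>z0)&(A[:,2]<z1)]
print(P[215,248],P[220,388])
px=P[215,248]; vx=P[220,375]
for A in (P,Q):
    b=box(A,px[0]-.15,px[0]+.15,px[1]-.06,px[1]+.06,.058,.08)
    r=cv2.minAreaRect(b[:,:2].astype(np.float32)); print("pipe",len(b),r,b[:,2].max())
    for z0,z1 in((.005,.03),(.035,.055),(.06,.1),(.12,.16),(.165,.215)):
        b=box(A,vx[0]-.12,vx[0]+.12,vx[1]-.12,vx[1]+.08,z0,z1)
        if len(b)>4: print(z0,len(b),cv2.minAreaRect(b[:,:2].astype(np.float32)),b.min(0).round(3),b.max(0).round(3))
for n in("top0","scene0"):
    i=cv2.imread(f"pics/{n}.png"); i=i[160:280,340:460] if n=="top0" else i[190:310,170:290]
    cv2.imwrite(f"pics/{n}c.png",cv2.resize(i,None,fx=3.3,fy=4,interpolation=cv2.INTER_CUBIC))
cv2.imwrite("pics/crop.png",np.hstack([cv2.imread(f"pics/{n}c.png") for n in("top0","scene0")]))
E
```

```text
table z [ 0.35958786 -0.00295476 -0.00229141] [ 5.36566149e-01  9.96219945e-02 -2.14451669e-04] [0.4809959  0.09427877 0.00343026]
[0.5691844  0.19602911 0.0673872 ] [ 0.55989551 -0.14038587  0.05884853]
pipe 894 ((0.572687029838562, 0.19655892252922058), (0.026689285412430763, 0.20002831518650055), 86.81024932861328) 0.07373649688497119
0.005 945 ((0.5613739490509033, -0.13180223107337952), (0.2332800328731537, 0.19196414947509766), 0.20594222843647003) [ 0.444 -0.228  0.005] [ 0.678 -0.036  0.03 ]
0.035 633 ((0.5624662637710571, -0.14172063767910004), (0.10420472174882889, 0.1382971554994583), 88.69058990478516) [ 0.492 -0.193  0.035] [ 0.632 -0.09   0.055]
0.06 594 ((0.558417022228241, -0.14415469765663147), (0.12960390746593475, 0.09419091045856476), 22.298036575317383) [ 0.497 -0.194  0.06 ] [ 0.624 -0.089  0.1  ]
0.12 511 ((0.5744488835334778, -0.14324672520160675), (0.10703772306442261, 0.03005046211183071), 88.74293518066406) [ 0.559 -0.197  0.126] [ 0.59 -0.09  0.16]
0.165 225 ((0.5743474364280701, -0.14066162705421448), (0.018369076773524284, 0.058965884149074554), 78.92410
[... 312 characters left out ...]
 0.444 -0.232  0.005] [ 0.675 -0.036  0.03 ]
0.035 844 ((0.5629492998123169, -0.14368727803230286), (0.10687269270420074, 0.14098146557807922), 89.03347778320312) [ 0.493 -0.197  0.035] [ 0.634 -0.09   0.055]
0.06 920 ((0.5585668683052063, -0.14292220771312714), (0.11227422952651978, 0.11302629858255386), 44.943450927734375) [ 0.495 -0.199  0.06 ] [ 0.626 -0.09   0.1  ]
0.12 935 ((0.5751619935035706, -0.14399704337120056), (0.10786429047584534, 0.03186815604567528), 89.18540954589844) [ 0.559 -0.198  0.12 ] [ 0.592 -0.09   0.16 ]
0.165 460 ((0.5773710608482361, -0.13990835845470428), (0.020963475108146667, 0.05957862734794617), 77.29346466064453) [ 0.548 -0.156  0.165] [ 0.606 -0.13   0.208]
```

View pics/crop.png

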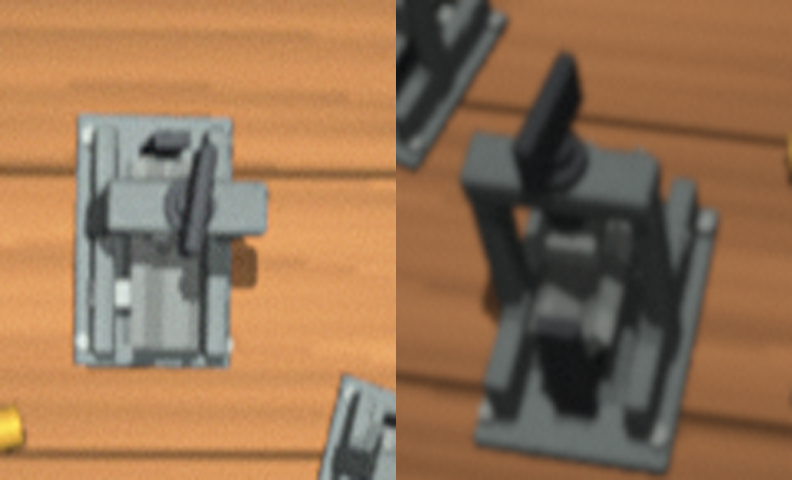

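The stop is on the robot-far side, so vice x is about world +x. That puts the vice origin at about (0.575, -0.143) with yaw -1°, and the pipe at (0.572, 0.196) with yaw -3°. I'm moving above the pipe.

Call:
play_rows --newtons 30 --plan '[{"az": -0.0456, "hand": 1}, {"az": -0.0456}, {"tx": -0.714, "ty": -0.774}, {"tx": -0.714, "ty": -0.774}, {"tx": -0.714, "ty": -0.774}, {"tx": -0.714, "ty": -0.774}, {"tx": -0.714, "ty": -0.774}, {"tx": -0.714, "ty": -0.774}]'

```text
validation failed for argument at $.pl...
```

Call:
play_rows --plan '[{"tx": -0.714, "ty": -0.774}, {"tx": -0.714, "ty": -0.774}, {"tx": -0.714, "ty": -0.774}, {"tx": -0.714, "ty": -0.774}, {"tx": -0.714, "ty": -0.774}, {"tx": -0.714, "ty": -0.774}, {"tz": 0.3}, {}]'

```text
validation failed for argument at $.pl...
```

```bash
cat >> h.py <<'E'
def to(x,y,z,yaw,s=None):
    """delta to goal (deg yaw, tool down) in tool units (after turning)"""
    s=s or ctrl.observe(); T=Ttool(s); y0=np.degrees(np.arctan2(T[1,0],T[0,0]))
    d=np.array([x,y,z])-T[:3,3]; a=np.radians(yaw)
    print("t",round(s["t"],2),"pos",np.round(T[:3,3],4),"yaw",round(y0,2),"tilt",np.round(T[:2,2],4),"f",np.round(s["ft_force"],1),"m",np.round(s["moment"],2),"w",round(s["gripper_width"],3),"gf",s["gripper_force"],"q6",round(s["q"][5],2))
    print(" shift mm",np.round(d*1000,1)," units tx %.3f ty %.3f tz %.3f az %.4f"%((d[0]*np.cos(a)+d[1]*np.sin(a))/.04,(d[0]*np.sin(a)-d[1]*np.cos(a))/.04,-d[2]/.04,-((yaw-y0+180)%360-180)/180))
E
python3 - <<'E'
from h import *
to(.5326,.198,.053,176.8)
p,d,P=cap("wrist"); cv2.imwrite("pics/w1.png",p[:,:,::-1])
m=(P[...,2]>.06)&(P[...,2]<.08)&(abs(P[...,1]-.196)<.05)&(P[...,0]>.4)&(P[...,0]<.72)
b=P[m]; print(len(b),cv2.minAreaRect(b[:,:2].astype(np.float32)),b[:,2].max())
E
```

```text
t 0.1 pos [0.2105 0.5882 0.2304] yaw 160.3 tilt [-0.0004 -0.0009] f [ 0.3 -0.4  0.3] m [ 0.05  0.02 -0.02] w 1.0 gf 0.0 q6 -0.1
 shift mm [ 322.1 -390.2 -177.4]  units tx -8.584 ty -9.289 tz 4.435 az -0.0917Traceback (most recent call last):
  File "<stdin>", line 5, in <module>
    return umr_maximum(a, axis, None, out, keepdims, initial, where)
ValueError: zero-size array to reduction operation maximum which has no identity
```

The plan was refused, probably because every field is required in each row.

Call:
play_rows --newtons 30 --plan '[{"tx": 0, "ty": 0, "tz": 0, "ax": 0, "ay": 0, "az": -0.0458, "hand": 1}, {"tx": 0, "ty": 0, "tz": 0, "ax": 0, "ay": 0, "az": -0.0458, "hand": 1}, {"tx": -0.715, "ty": -0.774, "tz": 0, "ax": 0, "ay": 0, "az": 0, "hand": 1}, {"tx": -0.715, "ty": -0.774, "tz": 0, "ax": 0, "ay": 0, "az": 0, "hand": 1}, {"tx": -0.715, "ty": -0.774, "tz": 0, "ax": 0, "ay": 0, "az": 0, "hand": 1}, {"tx": -0.715, "ty": -0.774, "tz": 0, "ax": 0, "ay": 0, "az": 0, "hand": 1}, {"tx": -0.715, "ty": -0.774, "tz": 0, "ax": 0, "ay": 0, "az": 0, "hand": 1}, {"tx": -0.715, "ty": -0.774, "tz": 0, "ax": 0, "ay": 0, "az": 0, "hand": 1}]'

```text
t: 0.95
position: [0.3723, 0.3919, 0.2308]
tool_rot: [-3.141, -0.0, 3.086]
ft_force: [1.3, 0.5, 0.4]
gripper_width: 0.998
gripper_force: 0.0
```

Call:
play_rows --plan '[{"tx": -0.715, "ty": -0.774, "tz": 0, "ax": 0, "ay": 0, "az": 0, "hand": 1}, {"tx": -0.715, "ty": -0.774, "tz": 0, "ax": 0, "ay": 0, "az": 0, "hand": 1}, {"tx": -0.715, "ty": -0.774, "tz": 0, "ax": 0, "ay": 0, "az": 0, "hand": 1}, {"tx": -0.715, "ty": -0.774, "tz": 0, "ax": 0, "ay": 0, "az": 0, "hand": 1}, {"tx": -0.715, "ty": -0.774, "tz": 0, "ax": 0, "ay": 0, "az": 0, "hand": 1}, {"tx": -0.715, "ty": -0.774, "tz": 0, "ax": 0, "ay": 0, "az": 0, "hand": 1}, {"tx": 0, "ty": 0, "tz": 0.5, "ax": 0, "ay": 0, "az": 0, "hand": 1}, {"tx": 0, "ty": 0, "tz": 0, "ax": 0, "ay": 0, "az": 0, "hand": 1}]'

```text
t: 1.75
position: [0.5318, 0.197, 0.2089]
tool_rot: [-3.141, -0.004, 3.084]
ft_force: [-1.4, 0.3, 1.2]
gripper_width: 1.001
gripper_force: 0.0
```

```bash
python3 - <<'E'
from h import *
to(.5326,.198,.053,176.8)
p,d,P=cap("wrist"); cv2.imwrite("pics/w1.png",p[:,:,::-1])
m=(P[...,2]>.058)&(P[...,2]<.08)&(abs(P[...,1]-.196)<.05)&(P[...,0]>.4)&(P[...,0]<.72)
b=P[m]; print(len(b),cv2.minAreaRect(b[:,:2].astype(np.float32)) if len(b) else 0,b.min(0),b.max(0))
E
```

```text
t 1.75 pos [0.5318 0.197  0.2089] yaw 176.67 tilt [-0.0036 -0.0009] f [-1.4  0.3  1.2] m [0.05 0.03 0.03] w 1.001 gf 0.0 q6 -1.26
 shift mm [   0.8    1.  -155.9]  units tx -0.018 ty 0.026 tz 3.897 az -0.0007
5382 ((0.5668599605560303, 0.19623184204101562), (0.026469260454177856, 0.18829303979873657), 86.93909454345703) [0.47243509 0.17798892 0.05800025] [0.66151626 0.2139911  0.07000172]
```

View pics/w1.png

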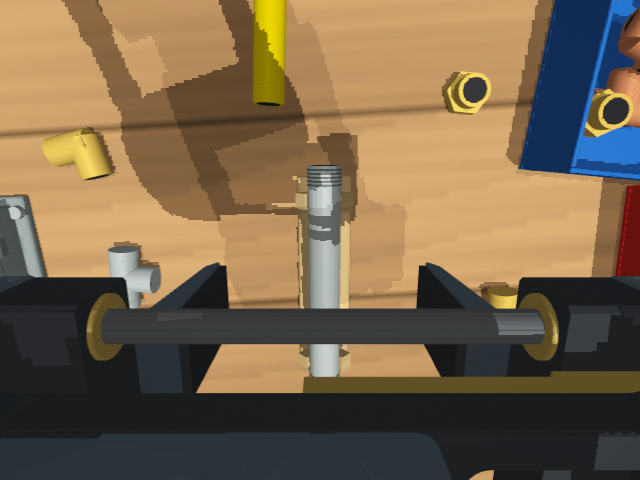

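The wrist view shows the pipe centred between the fingers at column 323. Its near end is at x = 0.472, so its middle is at 0.572, which agrees with the earlier estimate. Next I descend and grip.

Call:
play_rows --newtons 40 --plan '[{"tx": -0.02, "ty": 0.02, "tz": 1, "ax": 0, "ay": 0, "az": 0, "hand": 1}, {"tx": 0, "ty": 0, "tz": 1, "ax": 0, "ay": 0, "az": 0, "hand": 1}, {"tx": 0, "ty": 0, "tz": 1, "ax": 0, "ay": 0, "az": 0, "hand": 1}, {"tx": 0, "ty": 0, "tz": 0.9, "ax": 0, "ay": 0, "az": 0, "hand": 1}, {"tx": 0, "ty": 0, "tz": 0, "ax": 0, "ay": 0, "az": 0, "hand": 0}, {"tx": 0, "ty": 0, "tz": 0, "ax": 0, "ay": 0, "az": 0, "hand": 0}, {"tx": 0, "ty": 0, "tz": 0, "ax": 0, "ay": 0, "az": 0, "hand": 0}, {"tx": 0, "ty": 0, "tz": 0, "ax": 0, "ay": 0, "az": 0, "hand": 0}]'

```text
t: 2.6
position: [0.5344, 0.1995, 0.057]
tool_rot: [3.141, 0.003, 3.086]
ft_force: [-0.6, -0.1, 0.1]
gripper_width: 0.682
gripper_force: 0.0
```

Call:
play_rows --plan '[{"tx": 0, "ty": 0, "tz": 0, "ax": 0, "ay": 0, "az": 0, "hand": 0}, {"tx": 0, "ty": 0, "tz": 0, "ax": 0, "ay": 0, "az": 0, "hand": 0}]'

```text
t: 2.8
position: [0.5337, 0.1991, 0.0557]
tool_rot: [3.141, 0.001, 3.086]
ft_force: [0.4, 0.1, 0.2]
gripper_width: 0.503
gripper_force: 0.0
```

```bash
python3 -c "
from h import *
to(.5326,.198,.053,176.8)"
```

```text
t 2.8 pos [0.5337 0.1991 0.0557] yaw 176.79 tilt [0.0012 0.0003] f [0.4 0.1 0.2] m [ 0.06 -0.01  0.07] w 0.503 gf 0.0 q6 -1.26
 shift mm [-1.1 -1.1 -2.7]  units tx 0.027 ty -0.029 tz 0.068 az -0.0001
```

Call:
play_rows --plan '[{"tx": 0, "ty": 0, "tz": 0.04, "ax": 0, "ay": 0, "az": 0, "hand": 0}, {"tx": 0, "ty": 0, "tz": 0, "ax": 0, "ay": 0, "az": 0, "hand": 0}, {"tx": 0, "ty": 0, "tz": 0, "ax": 0, "ay": 0, "az": 0, "hand": 0}, {"tx": 0, "ty": 0, "tz": 0, "ax": 0, "ay": 0, "az": 0, "hand": 0}, {"tx": 0, "ty": 0, "tz": 0, "ax": 0, "ay": 0, "az": 0, "hand": 0}]'

```text
t: 3.3
position: [0.5332, 0.1983, 0.0533]
tool_rot: [-3.141, -0.0, 3.086]
ft_force: [-0.7, -6.9, 2.5]
gripper_width: 0.29
gripper_force: 40.0
```

```bash
python3 -c "
from h import *
to(.5326,.198,.053,176.8)"
```

```text
t 3.3 pos [0.5332 0.1983 0.0533] yaw 176.8 tilt [-0.0005 -0.001 ] f [-0.7 -6.9  2.5] m [-1.18  0.02  0.02] w 0.29 gf 40.00026226043701 q6 -1.26
 shift mm [-0.6 -0.3 -0.3]  units tx 0.015 ty -0.009 tz 0.007 az -0.0000
```

Gripped firmly. Before placing the pipe I'm refining the vice axis from the clouds already saved, and I'll lift at the same time.

Call:
play_rows --plan '[{"tx": 0, "ty": 0, "tz": -0.5, "ax": 0, "ay": 0, "az": 0, "hand": 0}, {"tx": 0, "ty": 0, "tz": -1, "ax": 0, "ay": 0, "az": 0, "hand": 0}, {"tx": 0, "ty": 0, "tz": -0.5, "ax": 0, "ay": 0, "az": 0, "hand": 0}]'

```text
t: 3.6
position: [0.5339, 0.1991, 0.1355]
tool_rot: [3.141, 0.001, 3.085]
ft_force: [1.3, 0.4, -3.4]
gripper_width: 0.287
gripper_force: 40.0
```

```bash
python3 - <<'E'
from h import *
for n in("top","scene"):
    c=vision.get_calibration(n); P=cloud(np.load(n+"0.npy"),c,c["extrinsics"]).reshape(-1,3)
    P=P[(abs(P[:,1]+.1435)<.058)]
    for nm,z0,z1,x0,x1 in(("cheek",.041,.05,.50,.555),("cheek",.041,.05,.60,.625),("yoke",.148,.16,.56,.59)):
        b=P[(P[:,2]>z0)&(P[:,2]<z1)&(P[:,0]>x0)&(P[:,0]<x1)]
        ctr=[]
        for lo in np.arange(x0,x1,.005):
            q=b[(b[:,0]>=lo)&(b[:,0]<lo+.005)]
            if len(q)>4: ctr.append((lo+.0025,(q[:,1].min()+q[:,1].max())/2,np.ptp(q[:,1])))
        print(n,nm,np.round(ctr,4).tolist())
    # vee edges: z .066-.074 mid section
    b=P[(P[:,2]>.055)&(P[:,2]<.076)&(P[:,0]>.50)&(P[:,0]<.55)&(abs(P[:,1]+.1435)<.03)]
    print(n,"vee",len(b),[(round(lo,3),np.round([q[:,1].min(),q[:,1].max(),q[:,1][q[:,2]<q[:,2].min()+.003].mean()],4).tolist()) for lo in np.arange(.50,.55,.005) for q in [b[(b[:,0]>=lo)&(b[:,0]<lo+.005)]] if len(q)>4])
    b=P[(P[:,2]>.078)&(P[:,2]<.095)&(P[:,0]>.59)&(P[:,0]<.65)]; print("stop",b.min(0),b.max(0))
to(.335,-.139,.12,179)
E
```

```text
top cheek [[0.5025, -0.1426, 0.098], [0.5075, -0.1429, 0.0986], [0.5125, -0.1427, 0.0978], [0.5175, -0.1425, 0.0985], [0.5225, -0.1428, 0.0987], [0.5275, -0.1426, 0.0975], [0.5325, -0.1427, 0.0988], [0.5375, -0.1426, 0.0988], [0.5425, -0.1428, 0.0975], [0.5475, -0.1428, 0.0989], [0.5525, -0.1429, 0.0982]]
top cheek [[0.6025, -0.144, 0.0964], [0.6075, -0.1436, 0.0962], [0.6125, -0.1437, 0.0961], [0.6175, -0.1437, 0.0953], [0.6225, -0.1438, 0.0958]]
top yoke [[0.5625, -0.1431, 0.1053], [0.5675, -0.143, 0.1063], [0.5725, -0.1432, 0.1067], [0.5775, -0.1433, 0.1071], [0.5825, -0.1433, 0.1061], [0.5875, -0.143, 0.1056]]
top vee 402 [(np.float64(0.5), [-0.1659, -0.1202, -0.1442]), (np.float64(0.505), [-0.1664, -0.1201, -0.1422]), (np.float64(0.51), [-0.1665, -0.1203, -0.1431]), (np.float64(0.515), [-0.1667, -0.1199, -0.1437]), (np.float64(0.52), [-0.1665, -0.1196, -0.1421]), (np.float64(0.525), [-0.1661, -0.1201, -0.1433]), (np.float64(0.53), [-0.1659, -0.1205, -0.1441]), (np.float64(0.535), [-0.1658, -0.1202, -0.1456]), (np.float64(0.54), [-0.1658, -0.12, -0.1436]), (np.float64(0.545), [-0
[... 448 characters left out ...]
04], [0.6075, -0.1442, 0.0973], [0.6125, -0.1448, 0.098], [0.6175, -0.1453, 0.0985], [0.6225, -0.1448, 0.0976]]
scene yoke [[0.5625, -0.1438, 0.1064], [0.5675, -0.1442, 0.1063], [0.5725, -0.1442, 0.1074], [0.5775, -0.1442, 0.1062], [0.5825, -0.1442, 0.1073], [0.5875, -0.1439, 0.106]]
scene vee 25 [(np.float64(0.54), [-0.1373, -0.124, -0.1354]), (np.float64(0.545), [-0.1384, -0.1213, -0.1373])]
stop [ 0.61448386 -0.15806154  0.0783646 ] [ 0.62541187 -0.13228811  0.09313008]
t 3.6 pos [0.5339 0.1991 0.1355] yaw 176.79 tilt [0.0014 0.0004] f [ 1.3  0.4 -3.4] m [ 0.04  0.04 -0.  ] w 0.287 gf 39.99905705451965 q6 -1.26
 shift mm [-198.9 -338.1  -15.5]  units tx 4.823 ty -8.539 tz 0.386 az -0.0123
```

Call:
play_rows --plan '[{"tx": 0, "ty": 0, "tz": 0, "ax": 0, "ay": 0, "az": -0.013, "hand": 0}, {"tx": 0.482, "ty": -0.854, "tz": 0, "ax": 0, "ay": 0, "az": 0, "hand": 0}, {"tx": 0.482, "ty": -0.854, "tz": 0, "ax": 0, "ay": 0, "az": 0, "hand": 0}, {"tx": 0.482, "ty": -0.854, "tz": 0, "ax": 0, "ay": 0, "az": 0, "hand": 0}, {"tx": 0.482, "ty": -0.854, "tz": 0, "ax": 0, "ay": 0, "az": 0, "hand": 0}, {"tx": 0.482, "ty": -0.854, "tz": 0, "ax": 0, "ay": 0, "az": 0, "hand": 0}, {"tx": 0.482, "ty": -0.854, "tz": 0, "ax": 0, "ay": 0, "az": 0, "hand": 0}, {"tx": 0.482, "ty": -0.854, "tz": 0, "ax": 0, "ay": 0, "az": 0, "hand": 0}]'

```text
t: 4.4
position: [0.3937, -0.039, 0.1333]
tool_rot: [3.142, -0.0, 3.127]
ft_force: [0.9, -0.5, -2.3]
gripper_width: 0.287
gripper_force: 40.0
```

Call:
play_rows --plan '[{"tx": 0.482, "ty": -0.854, "tz": 0, "ax": 0, "ay": 0, "az": 0, "hand": 0}, {"tx": 0.482, "ty": -0.854, "tz": 0, "ax": 0, "ay": 0, "az": 0, "hand": 0}, {"tx": 0.482, "ty": -0.854, "tz": 0, "ax": 0, "ay": 0, "az": 0, "hand": 0}, {"tx": 0, "ty": 0, "tz": 0.5, "ax": 0, "ay": 0, "az": 0, "hand": 0}, {"tx": 0, "ty": 0, "tz": 0.9, "ax": 0, "ay": 0, "az": 0, "hand": 0}, {"tx": 0, "ty": 0, "tz": 0, "ax": 0, "ay": 0, "az": 0, "hand": 0}, {"tx": 0, "ty": 0, "tz": 0, "ax": 0, "ay": 0, "az": 0, "hand": 0}]'

```text
t: 5.1
position: [0.3348, -0.1392, 0.0775]
tool_rot: [3.14, -0.002, 3.127]
ft_force: [0.0, 0.1, -1.6]
gripper_width: 0.29
gripper_force: 40.0
```

```bash
python3 - <<'E'
from h import *
to(.335,-.1397,.0778,179.15)
for n in("top","scene"):
    p,d,P=cap(n); cv2.imwrite(f"pics/{n}1.png",p[:,:,::-1])
    b=P[(P[...,2]>.080)&(P[...,2]<.102)&(P[...,0]>.4)&(P[...,0]<.53)&(abs(P[...,1]+.14)<.04)]
    print(n,len(b)); 
    if len(b)>10: print(cv2.minAreaRect(b[:,:2].astype(np.float32)),b.min(0),b.max(0))
E
```

```text
t 5.1 pos [ 0.3348 -0.1392  0.0775] yaw 179.14 tilt [-0.0023  0.0014] f [ 0.   0.1 -1.6] m [0.02 0.05 0.05] w 0.29 gf 39.999128580093384 q6 -2.11
 shift mm [ 0.2 -0.5  0.3]  units tx -0.005 ty -0.014 tz -0.008 az -0.0000
top 350
((0.4370490610599518, -0.13903123140335083), (0.02609080635011196, 0.07375765591859818), 87.7396011352539) [ 0.40061551 -0.15343027  0.08022944] [ 0.47358961 -0.12653965  0.09808934]
scene 394
((0.43924885988235474, -0.14042861759662628), (0.027281852439045906, 0.07777363806962967), 89.22055053710938) [ 0.4003574  -0.15420921  0.08006944] [ 0.4780107  -0.12635986  0.09775082]
```

Both cameras put the pipe about 1.5 mm to +y of the vice axis, so I'll correct that and slide it in.

Call:
play_rows --plan '[{"tx": 0, "ty": -0.04, "tz": 0, "ax": 0, "ay": 0, "az": 0, "hand": 0}, {"tx": -0.7, "ty": 0, "tz": 0, "ax": 0, "ay": 0, "az": 0, "hand": 0}, {"tx": -0.7, "ty": 0, "tz": 0, "ax": 0, "ay": 0, "az": 0, "hand": 0}, {"tx": -0.6, "ty": 0, "tz": 0, "ax": 0, "ay": 0, "az": 0, "hand": 0}, {"tx": 0, "ty": 0, "tz": 0, "ax": 0, "ay": 0, "az": 0, "hand": 0}]'

```text
t: 5.7
position: [0.4192, -0.1432, 0.0786]
tool_rot: [-3.139, 0.005, 3.128]
ft_force: [0.2, 1.0, -2.3]
gripper_width: 0.286
gripper_force: 40.0
```

```bash
python3 - <<'E'
from h import *
to(.4758,-.1435,.0733,179.15)
for n in("top","scene"):
    p,d,P=cap(n); cv2.imwrite(f"pics/{n}2.png",p[:,:,::-1])
    b=P[(P[...,2]>.080)&(P[...,2]<.102)&(P[...,0]>.4)&(P[...,0]<.56)&(abs(P[...,1]+.14)<.04)]
    print(n,len(b)); 
    if len(b)>10: print(cv2.minAreaRect(b[:,:2].astype(np.float32)),b.min(0),b.max(0))
i=[cv2.resize(cv2.imread("pics/top2.png")[160:280,340:460],(400,480)),cv2.resize(cv2.imread("pics/scene2.png")[190:310,170:290],(400,480))]
cv2.imwrite("pics/c2.png",np.hstack(i))
E
```

```text
t 5.7 pos [ 0.4192 -0.1432  0.0786] yaw 179.21 tilt [ 0.0046 -0.0022] f [ 0.2  1.  -2.3] m [ 0.05  0.15 -0.06] w 0.286 gf 39.99933063983917 q6 -2.02
 shift mm [56.6 -0.3 -5.3]  units tx -1.416 ty 0.013 tz 0.132 az 0.0003
top 371
((0.513542890548706, -0.1422203630208969), (0.08972946554422379, 0.02598612755537033), 0.23307467997074127) [ 0.46862663 -0.15529016  0.0801526 ] [ 0.55836559 -0.12926606  0.09820862]
scene 632
((0.4767240285873413, -0.14679235219955444), (0.048569921404123306, 0.15750251710414886), 84.27418518066406) [ 0.40012232 -0.166777    0.08024003] [ 0.55745907 -0.11733582  0.10187513]
```

View pics/c2.png

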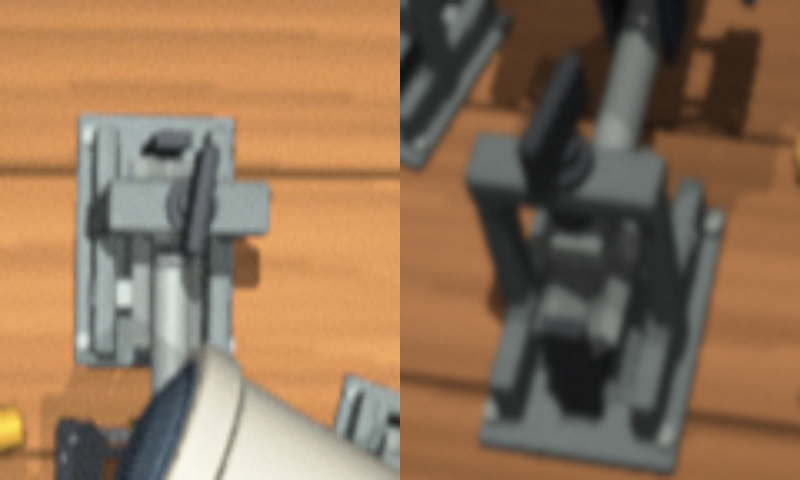

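The pipe is centred over the vee (-0.1422 against the axis at -0.1427) and entering the yoke. I'll move on to about 8 mm from the stop, then go by feel.

Call:
play_rows --plan '[{"tx": -0.6, "ty": 0, "tz": 0.02, "ax": 0, "ay": 0, "az": 0, "hand": 0}, {"tx": -0.5, "ty": 0, "tz": 0.02, "ax": 0, "ay": 0, "az": 0, "hand": 0}, {"tx": 0, "ty": 0, "tz": 0, "ax": 0, "ay": 0, "az": 0, "hand": 0}, {"tx": 0, "ty": 0, "tz": 0, "ax": 0, "ay": 0, "az": 0, "hand": 0}, {"tx": -0.08, "ty": 0, "tz": 0, "ax": 0, "ay": 0, "az": 0, "hand": 0}, {"tx": 0, "ty": 0, "tz": 0, "ax": 0, "ay": 0, "az": 0, "hand": 0}]'

```text
t: 6.4
position: [0.4621, -0.1431, 0.0759]
tool_rot: [3.142, -0.0, 3.126]
ft_force: [0.5, -0.1, -1.9]
gripper_width: 0.289
gripper_force: 40.0
```

```bash
python3 - <<'E'
from h import *
to(.4758,-.1435,.0733,179.15)
E
```

```text
t 6.4 pos [ 0.4621 -0.1431  0.0759] yaw 179.11 tilt [-0.0002  0.0001] f [ 0.5 -0.1 -1.9] m [ 0.06  0.09 -0.04] w 0.289 gf 39.999019503593445 q6 -1.98
 shift mm [13.7 -0.4 -2.6]  units tx -0.343 ty -0.004 tz 0.065 az -0.0002
```

Call:
play_rows --plan '[{"tx": -0.1, "ty": 0, "tz": 0, "ax": 0, "ay": 0, "az": 0, "hand": 0}, {"tx": -0.1, "ty": 0, "tz": 0, "ax": 0, "ay": 0, "az": 0, "hand": 0}, {"tx": -0.05, "ty": 0, "tz": 0, "ax": 0, "ay": 0, "az": 0, "hand": 0}, {"tx": 0, "ty": 0, "tz": 0, "ax": 0, "ay": 0, "az": 0, "hand": 0}]'

```text
t: 6.8
position: [0.4729, -0.1433, 0.0757]
tool_rot: [-3.142, 0.0, 3.127]
ft_force: [-0.1, 0.1, -2.5]
gripper_width: 0.294
gripper_force: 40.0
```

Call:
play_rows --plan '[{"tx": -0.025, "ty": 0, "tz": 0, "ax": 0, "ay": 0, "az": 0, "hand": 0}, {"tx": -0.025, "ty": 0, "tz": 0, "ax": 0, "ay": 0, "az": 0, "hand": 0}, {"tx": 0, "ty": 0, "tz": 0, "ax": 0, "ay": 0, "az": 0, "hand": 0}]'

```text
t: 7.1
position: [0.4746, -0.1433, 0.0757]
tool_rot: [-3.142, 0.0, 3.126]
ft_force: [0.5, 0.1, -1.8]
gripper_width: 0.289
gripper_force: 40.0
```

Call:
play_rows --plan '[{"tx": -0.02, "ty": 0, "tz": 0, "ax": 0, "ay": 0, "az": 0, "hand": 0}, {"tx": 0, "ty": 0, "tz": 0, "ax": 0, "ay": 0, "az": 0, "hand": 0}]'

```text
t: 7.3
position: [0.475, -0.1432, 0.0756]
tool_rot: [3.141, -0.001, 3.126]
ft_force: [-2.6, 0.2, -3.1]
gripper_width: 0.289
gripper_force: 40.0
```

Call:
play_rows --plan '[{"tx": -0.02, "ty": 0, "tz": 0, "ax": 0, "ay": 0, "az": 0, "hand": 0}, {"tx": 0, "ty": 0, "tz": 0, "ax": 0, "ay": 0, "az": 0, "hand": 0}]'

```text
t: 7.5
position: [0.4751, -0.1431, 0.0755]
tool_rot: [3.141, -0.002, 3.126]
ft_force: [-6.1, -0.9, -2.0]
gripper_width: 0.291
gripper_force: 40.0
```

The pipe met the stop at TCP x = 0.475 with about 6 N. Now I'm lowering it by feel.

Call:
play_rows --plan '[{"tx": 0.01, "ty": 0, "tz": 0.025, "ax": 0, "ay": 0, "az": 0, "hand": 0}, {"tx": 0, "ty": 0, "tz": 0.015, "ax": 0, "ay": 0, "az": 0, "hand": 0}, {"tx": 0, "ty": 0, "tz": 0, "ax": 0, "ay": 0, "az": 0, "hand": 0}]'

```text
t: 7.8
position: [0.475, -0.1432, 0.074]
tool_rot: [3.141, -0.001, 3.126]
ft_force: [-5.9, -1.9, 0.7]
gripper_width: 0.29
gripper_force: 40.0
```

Call:
play_rows --plan '[{"tx": 0, "ty": 0, "tz": 0.01, "ax": 0, "ay": 0, "az": 0, "hand": 0}, {"tx": 0, "ty": 0, "tz": 0, "ax": 0, "ay": 0, "az": 0, "hand": 0}]'

```text
t: 8.0
position: [0.475, -0.1431, 0.0736]
tool_rot: [3.141, -0.001, 3.126]
ft_force: [-6.9, -0.5, 1.1]
gripper_width: 0.286
gripper_force: 40.0
```

Call:
play_rows --plan '[{"tx": 0, "ty": 0, "tz": 0.008, "ax": 0, "ay": 0, "az": 0, "hand": 0}, {"tx": 0, "ty": 0, "tz": 0, "ax": 0, "ay": 0, "az": 0, "hand": 0}]'

```text
t: 8.2
position: [0.475, -0.1432, 0.0733]
tool_rot: [3.141, -0.001, 3.126]
ft_force: [-6.6, -1.0, 1.6]
gripper_width: 0.286
gripper_force: 40.0
```

Call:
play_rows --plan '[{"tx": 0, "ty": 0, "tz": 0, "ax": 0, "ay": 0, "az": 0, "hand": 0.9}, {"tx": 0, "ty": 0, "tz": 0, "ax": 0, "ay": 0, "az": 0, "hand": 0.9}, {"tx": 0, "ty": 0, "tz": 0, "ax": 0, "ay": 0, "az": 0, "hand": 0.9}, {"tx": 0, "ty": 0, "tz": 0, "ax": 0, "ay": 0, "az": 0, "hand": 0.9}, {"tx": 0, "ty": 0, "tz": -0.5, "ax": 0, "ay": 0, "az": 0, "hand": 0.9}, {"tx": 0, "ty": 0, "tz": -1, "ax": 0, "ay": 0, "az": 0, "hand": 0.9}, {"tx": 0, "ty": 0, "tz": -1, "ax": 0, "ay": 0, "az": 0, "hand": 0.9}, {"tx": 0, "ty": 0, "tz": -1, "ax": 0, "ay": 0, "az": 0, "hand": 0.9}]'

```text
t: 9.0
position: [0.4756, -0.1432, 0.215]
tool_rot: [3.142, -0.0, 3.126]
ft_force: [1.2, -0.2, 0.3]
gripper_width: 0.893
gripper_force: 0.0
```

Call:
play_rows --plan '[{"tx": 0, "ty": 0, "tz": -1, "ax": 0, "ay": 0, "az": 0, "hand": 0.9}, {"tx": 0, "ty": 0, "tz": -0.9, "ax": 0, "ay": 0, "az": 0, "hand": 0.9}, {"tx": 0, "ty": 0, "tz": 0, "ax": 0, "ay": 0, "az": 0, "hand": 0.9}]'

```text
t: 9.3
position: [0.4777, -0.1441, 0.294]
tool_rot: [-3.139, 0.007, 3.127]
ft_force: [0.7, -0.3, -0.3]
gripper_width: 0.9
gripper_force: 0.0
```

```bash
python3 - <<'E'
from h import *
to(.5746,-.1433,.29,168)
A=[]
for n in("top","scene","wrist"):
    p,d,P=cap(n); cv2.imwrite(f"pics/{n}3.png",p[:,:,::-1])
    b=P[(P[...,2]>.080)&(P[...,2]<.100)&(P[...,0]>.38)&(P[...,0]<.553)&(abs(P[...,1]+.14)<.025)]
    print(n,len(b)); 
    if len(b)>10: print(cv2.minAreaRect(b[:,:2].astype(np.float32)),b.min(0),b.max(0))
    b=P[(P[...,2]>.17)&(P[...,2]<.21)&(P[...,0]>.53)&(P[...,0]<.62)&(abs(P[...,1]+.14)<.05)]
    if len(b)>10: print("handle",len(b),cv2.minAreaRect(b[:,:2].astype(np.float32)))
t=cv2.imread("pics/top3.png")[160:280,340:460]; s=cv2.imread("pics/scene3.png")[180:310,170:300]
cv2.imwrite("pics/c3.png",np.hstack([cv2.resize(t,(400,400)),cv2.resize(s,(400,400))]))
E
```

```text
t 9.3 pos [ 0.4777 -0.1441  0.294 ] yaw 179.14 tilt [ 0.0073 -0.0032] f [ 0.7 -0.3 -0.3] m [0.03 0.02 0.03] w 0.9 gf 0.0 q6 -1.97
 shift mm [96.9  0.8 -4. ]  units tx -2.365 ty 0.523 tz 0.100 az 0.0619
top 168
((0.4829113781452179, -0.14096316695213318), (0.02462862618267536, 0.1366453766822815), 89.00181579589844) [ 0.41461211 -0.15352162  0.08003623] [ 0.55140053 -0.1274948   0.09180506]
handle 220 ((0.573896050453186, -0.1422530710697174), (0.01465605664998293, 0.05835771560668945), 79.32344055175781)
scene 441
((0.48119160532951355, -0.1427980214357376), (0.02659018523991108, 0.13949954509735107), 88.80289459228516) [ 0.41133233 -0.15623683  0.08000713] [ 0.55119993 -0.12893587  0.09245575]
handle 438 ((0.5762355923652649, -0.14307843148708344), (0.015454038977622986, 0.06101758033037186), 77.80848693847656)
wrist 3421
((0.4839553236961365, -0.14355731010437012), (0.02510884962975979, 0.13809926807880402), 88.95764923095703) [ 0.41483499 -0.15654423  0.08000909] [ 0.55296837 -0.12997426  0.09018473]
handle 687 ((0.5644631385803223, -0.14444872736930847), (0.0139091107994318, 0.04127335548400879), 69.91636657714844)
```

View pics/c3.png

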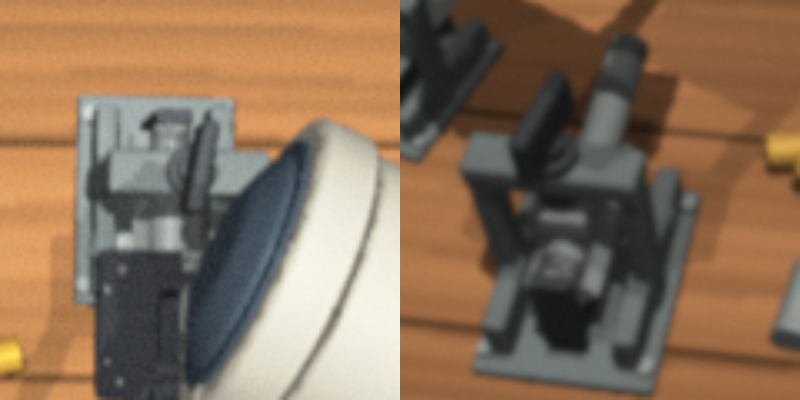

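The pipe's near end is at x = 0.4146, so its far end is at 0.6146, home against the stop, and it lies level on the axis. The blade is centred at (0.575, -0.143) with yaw of about -11.5°. Next I go over the handle.

Call:
play_rows --newtons 40 --plan '[{"tx": 0, "ty": 0, "tz": 0, "ax": 0, "ay": 0, "az": 0.0295, "hand": 0.9}, {"tx": 0, "ty": 0, "tz": 0, "ax": 0, "ay": 0, "az": 0.0295, "hand": 0.9}, {"tx": -0.8, "ty": 0.17, "tz": 0, "ax": 0, "ay": 0, "az": 0, "hand": 0.9}, {"tx": -0.8, "ty": 0.17, "tz": 0, "ax": 0, "ay": 0, "az": 0, "hand": 0.9}, {"tx": -0.78, "ty": 0.17, "tz": 0, "ax": 0, "ay": 0, "az": 0, "hand": 0.9}, {"tx": 0, "ty": 0, "tz": 0.5, "ax": 0, "ay": 0, "az": 0, "hand": 0.9}, {"tx": 0, "ty": 0, "tz": 0.5, "ax": 0, "ay": 0, "az": 0, "hand": 0.9}, {"tx": 0, "ty": 0, "tz": 0, "ax": 0, "ay": 0, "az": 0, "hand": 0.9}]'

```text
t: 10.25
position: [0.5713, -0.1416, 0.2454]
tool_rot: [3.141, -0.007, 2.941]
ft_force: [0.7, -0.1, 0.5]
gripper_width: 0.902
gripper_force: 0.0
```

```bash
cat >> h.py <<'E'
def tab():
    for n in("scene","top"):
        p,d,P=cap(n)
        b=P[(P[...,2]>.025)&(P[...,2]<.055)&(P[...,0]>.517)&(P[...,0]<.543)&(P[...,1]>-.0885)&(P[...,1]<-.070)]
        print("tab",n,len(b),b.mean(0).round(3) if len(b) else "")
E
python3 - <<'E'
from h import *
to(.575,-.1430,.187,168.5); tab()
E
```

```text
t 10.25 pos [ 0.5713 -0.1416  0.2454] yaw 168.52 tilt [-0.0065  0.0024] f [ 0.7 -0.1  0.5] m [0.01 0.04 0.03] w 0.902 gf 0.0 q6 -1.71
 shift mm [  3.7  -1.4 -58.4]  units tx -0.097 ty -0.016 tz 1.461 az 0.0001
tab scene 0 
tab top 0
```

Call:
play_rows --plan '[{"tx": -0.05, "ty": 0, "tz": 0.6, "ax": 0, "ay": 0, "az": 0, "hand": 0.9}, {"tx": 0, "ty": 0, "tz": 0.6, "ax": 0, "ay": 0, "az": 0, "hand": 0.9}, {"tx": 0, "ty": 0, "tz": 0.1, "ax": 0, "ay": 0, "az": 0, "hand": 0.9}, {"tx": 0, "ty": 0, "tz": 0, "ax": 0, "ay": 0, "az": 0, "hand": 0.9}, {"tx": 0, "ty": 0, "tz": 0, "ax": 0, "ay": 0, "az": 0, "hand": 0.9}]'

```text
t: 10.85
position: [0.5757, -0.143, 0.1988]
tool_rot: [-3.141, 0.002, 2.941]
ft_force: [0.1, 0.7, 0.2]
gripper_width: 0.903
gripper_force: 0.0
```

```bash
python3 - <<'E'
from h import *
to(.575,-.1430,.187,168.5)
for n in("scene","top","wrist"):
    s=ctrl.observe(); p,d=vision.capture(n); c=vision.get_calibration(n); T=Ttool(s)@c["T_tool_cam"] if n=="wrist" else c["extrinsics"]
    f=240/np.tan(np.radians(c["fov_y"]/2)); q=np.linalg.inv(T)@np.array([.530,-.081,.039,1])
    u,v=f*q[0]/q[2]+c["cx"],f*q[1]/q[2]+c["cy"]; print(n,u,v,q[2], d[int(round(v)),int(round(u))] if 0<u<639 and 0<v<479 else None)
    cv2.imwrite(f"pics/{n}4.png",p[:,:,::-1])
E
```

```text
t 10.85 pos [ 0.5757 -0.143   0.1988] yaw 168.51 tilt [ 0.0016 -0.0006] f [0.1 0.7 0.2] m [-0.05  0.01  0.02] w 0.903 gf 0.0 q6 -1.71
 shift mm [ -0.7  -0.  -11.8]  units tx 0.017 ty -0.004 tz 0.296 az 0.0000
scene 264.0154102214149 250.9963807503723 0.9816016954509466 1.0196629
top 362.59177103842774 232.48725425787467 1.095339966771371 1.1234891
wrist 385.7746009167423 165.84309088522616 0.30589487450506686 0.34430557
```

All three cameras currently have a clear view of the tab's place. I'm lowering and gripping the blade.

Call:
play_rows --newtons 40 --plan '[{"tx": 0, "ty": 0, "tz": 0.27, "ax": 0, "ay": 0, "az": 0, "hand": 0.5}, {"tx": 0, "ty": 0, "tz": 0, "ax": 0, "ay": 0, "az": 0, "hand": 0.2}, {"tx": 0, "ty": 0, "tz": 0, "ax": 0, "ay": 0, "az": 0, "hand": 0}, {"tx": 0, "ty": 0, "tz": 0, "ax": 0, "ay": 0, "az": 0, "hand": 0}, {"tx": 0, "ty": 0, "tz": 0, "ax": 0, "ay": 0, "az": 0, "hand": 0}, {"tx": 0, "ty": 0, "tz": 0, "ax": 0, "ay": 0, "az": 0, "hand": 0}, {"tx": 0, "ty": 0, "tz": 0, "ax": 0, "ay": 0, "az": 0, "hand": 0}, {"tx": 0, "ty": 0, "tz": 0, "ax": 0, "ay": 0, "az": 0, "hand": 0}]'

```text
t: 11.8
position: [0.5751, -0.1431, 0.1867]
tool_rot: [-3.141, 0.0, 2.941]
ft_force: [-3.3, -16.4, 1.0]
gripper_width: 0.229
gripper_force: 8.5
```

Call:
play_rows --plan '[{"tx": 0, "ty": 0, "tz": 0, "ax": 0, "ay": 0, "az": 0, "hand": 0}, {"tx": 0, "ty": 0, "tz": 0, "ax": 0, "ay": 0, "az": 0, "hand": 0}]'

```text
t: 12.0
position: [0.5751, -0.1448, 0.1876]
tool_rot: [-3.138, 0.001, 2.941]
ft_force: [-7.8, -16.8, 11.3]
gripper_width: 0.129
gripper_force: 72.5
```

```bash
python3 -c "
from h import *
to(.575,-.1430,.187,168.5)"
```

```text
t 12.0 pos [ 0.5751 -0.1448  0.1876] yaw 168.5 tilt [ 0.0007 -0.0036] f [ -7.8 -16.8  11.3] m [-2.65  1.15 -0.09] w 0.129 gf 72.46150240302086 q6 -1.71
 shift mm [-0.1  1.8 -0.6]  units tx 0.011 ty 0.043 tz 0.014 az -0.0000
```

The blade sits slightly to -y, because it is pushing the tool that way. I'll shift to relieve it.

Call:
play_rows --plan '[{"tx": 0, "ty": -0.06, "tz": 0, "ax": 0, "ay": 0, "az": 0, "hand": 0}, {"tx": 0, "ty": 0, "tz": 0, "ax": 0, "ay": 0, "az": 0, "hand": 0}]'

```text
t: 12.2
position: [0.575, -0.1451, 0.1876]
tool_rot: [3.141, 0.002, 2.941]
ft_force: [-1.3, 3.3, 11.5]
gripper_width: 0.129
gripper_force: 73.0
```

```bash
python3 -c "
from h import *
to(.575,-.1430,.187,168.5)"
```

```text
t 12.2 pos [ 0.575  -0.1451  0.1876] yaw 168.49 tilt [0.0015 0.    ] f [-1.3  3.3 11.5] m [ 0.17  0.42 -0.16] w 0.129 gf 73.02739854902029 q6 -1.72
 shift mm [-0.   2.1 -0.6]  units tx 0.011 ty 0.051 tz 0.014 az -0.0000
```

Call:
play_rows --plan '[{"tx": 0, "ty": 0, "tz": -0.015, "ax": 0, "ay": 0, "az": 0.0475, "hand": 0}, {"tx": 0, "ty": 0, "tz": 0, "ax": 0, "ay": 0, "az": 0.0475, "hand": 0}, {"tx": 0, "ty": 0, "tz": 0, "ax": 0, "ay": 0, "az": 0.0475, "hand": 0}, {"tx": 0, "ty": 0, "tz": 0, "ax": 0, "ay": 0, "az": 0.0475, "hand": 0}]'

```text
t: 12.6
position: [0.5749, -0.1452, 0.1876]
tool_rot: [3.141, 0.001, 2.338]
ft_force: [-0.5, 0.6, 3.7]
gripper_width: 0.13
gripper_force: 72.6
```

```bash
python3 -c "
from h import *
to(.575,-.1450,.187,168.5);tab()"
```

```text
t 12.6 pos [ 0.5749 -0.1452  0.1876] yaw 133.98 tilt [ 0.0008 -0.0006] f [-0.5  0.6  3.7] m [-0.4  0.2  0.2] w 0.13 gf 72.62460496276617 q6 -1.12
 shift mm [ 0.1  0.2 -0.6]  units tx -0.002 ty 0.006 tz 0.015 az -0.1918
tab scene 0 
tab top 0
```

Call:
play_rows --plan '[{"tx": 0, "ty": 0, "tz": 0, "ax": 0, "ay": 0, "az": 0.0475, "hand": 0}, {"tx": 0, "ty": 0, "tz": 0, "ax": 0, "ay": 0, "az": 0.0475, "hand": 0}, {"tx": 0, "ty": 0, "tz": 0, "ax": 0, "ay": 0, "az": 0.0475, "hand": 0}, {"tx": 0, "ty": 0, "tz": 0, "ax": 0, "ay": 0, "az": 0.0475, "hand": 0}, {"tx": 0, "ty": 0, "tz": 0, "ax": 0, "ay": 0, "az": 0.0475, "hand": 0}, {"tx": 0, "ty": 0, "tz": 0, "ax": 0, "ay": 0, "az": 0.0475, "hand": 0}, {"tx": 0, "ty": 0, "tz": 0, "ax": 0, "ay": 0, "az": 0.0475, "hand": 0}, {"tx": 0, "ty": 0, "tz": 0, "ax": 0, "ay": 0, "az": 0.0475, "hand": 0}]'

```text
t: 13.5
position: [0.5746, -0.1453, 0.1876]
tool_rot: [3.141, 0.0, 1.15]
ft_force: [-1.6, -1.9, 7.0]
gripper_width: 0.13
gripper_force: 72.7
```

```bash
python3 -c "
from h import *
to(.575,-.1450,.187,168.5);tab()"
```

```text
t 13.5 pos [ 0.5746 -0.1453  0.1876] yaw 65.89 tilt [ 0.0002 -0.0005] f [-1.6 -1.9  7. ] m [-0.31  0.9   0.21] w 0.13 gf 72.69446913152933 q6 0.07
 shift mm [ 0.4  0.3 -0.6]  units tx -0.008 ty 0.009 tz 0.015 az -0.5701
tab scene 0 
tab top 0
```

Call:
play_rows --plan '[{"tx": 0, "ty": 0, "tz": 0, "ax": 0, "ay": 0, "az": 0.0475, "hand": 0}, {"tx": 0, "ty": 0, "tz": 0, "ax": 0, "ay": 0, "az": 0.0475, "hand": 0}, {"tx": 0, "ty": 0, "tz": 0, "ax": 0, "ay": 0, "az": 0.0475, "hand": 0}, {"tx": 0, "ty": 0, "tz": 0, "ax": 0, "ay": 0, "az": 0.0475, "hand": 0}]'

```text
t: 14.0
position: [0.5744, -0.1452, 0.1876]
tool_rot: [3.142, 0.0, 0.553]
ft_force: [-1.6, -0.8, 7.9]
gripper_width: 0.131
gripper_force: 72.7
```

```bash
cat >> h.py <<'E'
def vis():
    for n in("scene","top","wrist"):
        s=ctrl.observe(); p,d=vision.capture(n); c=vision.get_calibration(n); T=Ttool(s)@c["T_tool_cam"] if n=="wrist" else c["extrinsics"]
        f=240/np.tan(np.radians(c["fov_y"]/2)); q=np.linalg.inv(T)@np.array([.530,-.081,.039,1])
        u,v=f*q[0]/q[2]+c["cx"],f*q[1]/q[2]+c["cy"]
        if 0<u<639 and 0<v<479: print(n,"depth minus tab depth",d[int(round(v)),int(round(u))]-q[2])
E
python3 -c "
from h import *
to(.575,-.1450,.187,168.5);tab();vis()"
```

```text
t 14.0 pos [ 0.5744 -0.1452  0.1876] yaw 31.68 tilt [-0.0002 -0.0002] f [-1.6 -0.8  7.9] m [0.01 1.01 0.29] w 0.131 gf 72.72281348705292 q6 0.67
 shift mm [ 0.6  0.2 -0.6]  units tx -0.013 ty 0.007 tz 0.014 az -0.7601
tab scene 0 
tab top 0 
scene depth minus tab depth 0.032173772421673075
top depth minus tab depth 0.029079841616385327
wrist depth minus tab depth 0.039601662260416504
```

The tab's place is visible in every view and the tab is still in. The turning moment is up to 0.29 N m, so the jaw is probably touching. I continue in 3-row steps.

Call:
play_rows --plan '[{"tx": 0, "ty": 0, "tz": 0, "ax": 0, "ay": 0, "az": 0.0475, "hand": 0}, {"tx": 0, "ty": 0, "tz": 0, "ax": 0, "ay": 0, "az": 0.0475, "hand": 0}, {"tx": 0, "ty": 0, "tz": 0, "ax": 0, "ay": 0, "az": 0.0475, "hand": 0}]'

```text
t: 14.55
position: [0.5744, -0.145, 0.1876]
tool_rot: [-3.142, 0.0, 0.105]
ft_force: [-2.5, 1.3, 9.5]
gripper_width: 0.129
gripper_force: 72.7
```

```bash
python3 -c "
from h import *
to(.575,-.1450,.187,168.5);tab();vis()"
```

```text
t 14.55 pos [ 0.5744 -0.145   0.1876] yaw 6.03 tilt [-0.0002  0.0001] f [-2.5  1.3  9.5] m [0.35 0.96 0.29] w 0.129 gf 72.73075193166733 q6 1.12
 shift mm [ 0.6  0.  -0.6]  units tx -0.015 ty 0.004 tz 0.014 az -0.9026
tab scene 0 
tab top 0 
scene depth minus tab depth 0.03306164321024729
top depth minus tab depth 0.030477093699210034
wrist depth minus tab depth -0.22891686280829743
```

Call:
play_rows --plan '[{"tx": 0, "ty": 0, "tz": 0, "ax": 0, "ay": 0, "az": 0.0475, "hand": 0}, {"tx": 0, "ty": 0, "tz": 0, "ax": 0, "ay": 0, "az": 0.0475, "hand": 0}, {"tx": 0, "ty": 0, "tz": 0, "ax": 0, "ay": 0, "az": 0.0475, "hand": 0}]'

```text
t: 15.1
position: [0.5744, -0.1449, 0.1876]
tool_rot: [-3.141, 0.0, -0.342]
ft_force: [-2.9, 1.4, 8.8]
gripper_width: 0.127
gripper_force: 72.7
```

```bash
python3 -c "
from h import *
to(.575,-.1450,.187,168.5);tab();vis()"
```

```text
t 15.1 pos [ 0.5744 -0.1449  0.1876] yaw -19.61 tilt [-0.0001  0.0002] f [-2.9  1.4  8.8] m [0.53 0.83 0.34] w 0.127 gf 72.73189969360828 q6 1.57
 shift mm [ 0.6 -0.1 -0.6]  units tx -0.014 ty 0.000 tz 0.015 az 0.9549
tab scene 0 
tab top 0 
scene depth minus tab depth 0.03442647036631419
top depth minus tab depth 0.0332259407069615
wrist depth minus tab depth -0.24986810636414136
```

Call:
play_rows --plan '[{"tx": 0, "ty": 0, "tz": 0, "ax": 0, "ay": 0, "az": 0.0475, "hand": 0}, {"tx": 0, "ty": 0, "tz": 0, "ax": 0, "ay": 0, "az": 0.0475, "hand": 0}]'

```text
t: 15.55
position: [0.5745, -0.1448, 0.1876]
tool_rot: [-3.141, 0.0, -0.64]
ft_force: [-2.8, 1.7, 8.5]
gripper_width: 0.13
gripper_force: 72.7
```

```bash
python3 -c "
from h import *
to(.575,-.1450,.187,168.5);tab()"
```

```text
t 15.55 pos [ 0.5745 -0.1448  0.1876] yaw -36.69 tilt [0.     0.0004] f [-2.8  1.7  8.5] m [0.83 0.62 0.29] w 0.13 gf 72.73066576570272 q6 1.86
 shift mm [ 0.5 -0.2 -0.6]  units tx -0.014 ty -0.001 tz 0.015 az 0.8600
tab scene 9 [ 0.532 -0.088  0.043]
tab top 25 [ 0.53  -0.083  0.042]
```

The tab has popped: points appear at (0.530, -0.083, 0.042) in both cameras. I'll stop here and release.

Call:
play_rows --plan '[{"tx": 0, "ty": 0, "tz": 0, "ax": 0, "ay": 0, "az": 0, "hand": 0.8}, {"tx": 0, "ty": 0, "tz": 0, "ax": 0, "ay": 0, "az": 0, "hand": 0.8}, {"tx": 0, "ty": 0, "tz": 0, "ax": 0, "ay": 0, "az": 0, "hand": 0.8}, {"tx": 0, "ty": 0, "tz": 0, "ax": 0, "ay": 0, "az": 0, "hand": 0.8}, {"tx": 0, "ty": 0, "tz": 0, "ax": 0, "ay": 0, "az": 0, "hand": 0.8}, {"tx": 0, "ty": 0, "tz": -0.5, "ax": 0, "ay": 0, "az": 0, "hand": 0.8}, {"tx": 0, "ty": 0, "tz": -1, "ax": 0, "ay": 0, "az": 0, "hand": 0.8}, {"tx": 0, "ty": 0, "tz": -1, "ax": 0, "ay": 0, "az": 0, "hand": 0.8}]'

```text
t: 16.45
position: [0.5741, -0.1449, 0.2878]
tool_rot: [3.141, 0.002, -0.64]
ft_force: [1.1, 0.2, 0.5]
gripper_width: 0.788
gripper_force: 0.0
```

Call:
play_rows --plan '[{"tx": 0, "ty": 0, "tz": -0.5, "ax": 0, "ay": 0, "az": 0, "hand": 0.8}, {"tx": 0, "ty": 0, "tz": 0, "ax": 0, "ay": 0, "az": 0, "hand": 0.8}, {"tx": 0, "ty": 0, "tz": 0, "ax": 0, "ay": 0, "az": 0, "hand": 0.8}]'

```text
t: 16.75
position: [0.5745, -0.1451, 0.307]
tool_rot: [-3.142, -0.0, -0.64]
ft_force: [-0.1, 0.3, -0.5]
gripper_width: 0.799
gripper_force: 0.0
```

```bash
python3 - <<'E'
from h import *
to(.575,-.1450,.187,168.5);tab()
for n in("top","scene"):
    p,d,P=cap(n); cv2.imwrite(f"pics/{n}9.png",p[:,:,::-1])
    b=P[(P[...,2]>.075)&(P[...,2]<.100)&(P[...,0]>.38)&(P[...,0]<.553)&(abs(P[...,1]+.14)<.025)]
    if len(b)>10: print("pipe",b.min(0),b.max(0))
t=cv2.imread("pics/top9.png")[160:280,340:460]; s=cv2.imread("pics/scene9.png")[180:310,170:300]
cv2.imwrite("pics/c9.png",np.hstack([cv2.resize(t,(400,400)),cv2.resize(s,(400,400))]))
E
```

```text
t 16.75 pos [ 0.5745 -0.1451  0.307 ] yaw -36.66 tilt [ 0.0001 -0.0001] f [-0.1  0.3 -0.5] m [ 0.01  0.17 -0.03] w 0.799 gf 0.0 q6 1.86
 shift mm [ 5.0e-01  1.0e-01 -1.2e+02]  units tx -0.012 ty 0.004 tz 2.999 az 0.8602
tab scene 38 [ 0.532 -0.083  0.042]
tab top 25 [ 0.53  -0.083  0.042]
pipe [ 0.51357961 -0.14115981  0.0752931 ] [ 0.55157006 -0.12993235  0.08685324]
pipe [ 0.41219431 -0.15548287  0.07520907] [ 0.50943978 -0.12930685  0.08762694]
```

View pics/c9.png

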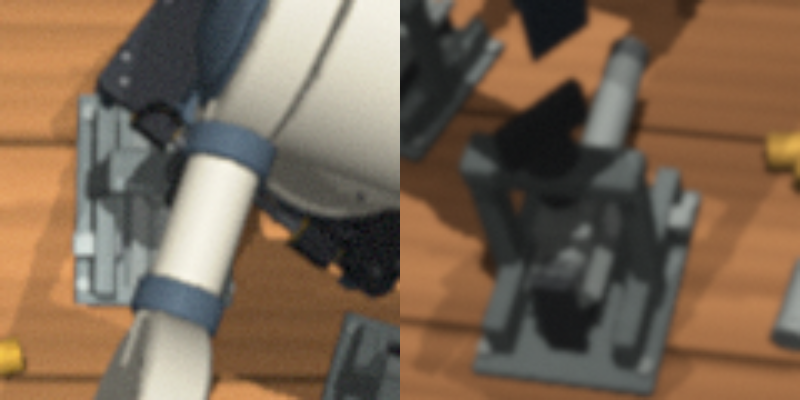

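The tab stands out of the +y cheek: left crop (85,243), right crop (685,210). The pipe's near end is still at x = 0.412 against 0.411 before (scene camera), so it remains home against the stop, and the gripper is clear.

```bash
python3 -c "
from rig import ctrl
print(ctrl.finish_job())"
```

```text
the job is handed in; nothing more can be done
None
```

The job is handed in: the pipe lies in the vee block against the end stop, I stopped turning the handle within about 17° of the tab popping out, and the gripper is clear of everything.

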